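Gauge the welded guide tube and show the tip under the magnifier

ROBOT

A 6-joint arm with a two-finger parallel gripper is mounted at the origin on the work surface. World frame = base frame: x ahead of the robot, y to its left, z up, the work surface at z = 0. Lengths are in m, angles in rad, forces in N, time in s.
With the tool pointing down it reaches from about 0.35 to 0.85 m from the base axis. Payload 8.1 kg.
Tool frame: the origin (TCP) lies midway between the tips of the shut fingers; the grasp point (between the pads) lies 19 mm behind it; z points along the fingers, y is the line along which they close (so a half turn about z gives the same grasp; the last joint's range is limited). The gripper opens to 93 mm and grips with 3 to 60 N. Pads are 15 mm wide; open, the fingers measure 128 mm over their backs; the gripper's body (75 mm by 188 mm) begins 65 mm behind the grasp point.
Start: joints at [1.236, 0.13, 1.488, -0, 1.523, -0.085], TCP at [0.148, 0.581, 0.219] pointing down, gripper open.
Joint ranges: [-2.96, 2.96], [-0.89, 2.26], [0.02, 2.5], [-1.34, 4.48], [0, 2.73], [-2.66, 2.66]. Speed limits (rad/s): [2.39, 2.39, 2.79, 3.14, 3.14, 3.14].

INTERFACE

Orientations are given as a rotation vector (axis times angle).
In Python, from plant import robot, cams gives the robot as it stands. The module is installed in compiled form; this text tells all that it offers.
- The arm moves only by the tool play_rows, never from a script. Its arguments are lists of equal length, an entry for each row: "slide": the shift along the tool's x, y, z scaled (see below), a list of three; "twist": the turn, a rotation vector about the tool's x, y, z scaled (see below), a list of three. A call has exactly 8 rows; each row shifts and turns the commanded pose from where the row before left it, along the tool's axes as they then stand; what a row does not reach is not made up. The controller multiplies each number of a shift by 25 cm and each number of a turn by 60 degrees. A row lasts 1/10 s, in which the tool goes at most 50 mm and 8.59 degrees, less where a joint would pass 70% of its speed; a pose out of reach is approached as far as the arm can. A call with a number of a shift or a turn outside -1 to 1 is refused whole. A call with a gripper value outside its range is refused whole. "fingers" is the closure, from -1 (fully open) to 1 (shut), set as the call begins (left out, the last holds). The fingers move at their own pace and stop on an object; "force" is the grip in N (left out, the last holds). Time passes only in rows, so rows that do not move let the fingers close, or fill a call up. It gives the time, the measured TCP pose, the force, the opening and the grip force at its end, in the units of the state.
- robot.read_state(): the state, without advancing time (a new reading comes with each control period).
- cams.read_camera(name): name is "scene" or "side" or "wrist"; returns (picture, depth): 384x512x3 uint8, red, green, blue; 384x512 float32, m along the optical axis (not along the pixel's ray), 0 where there is no reading.
- cams.get_calibration(name): a dict with "fx", "fy", "cx", "cy" (pixels), "world_from_camera" (4x4, takes a point from camera to world coordinates). Camera axes: x right, y down, z forward; pixel columns grow to the right and rows downward; lengths in m; the calibration is good to about 2 mm. A picture is of the moment at which its call begins: read the wrist's pose just before it. get_calibration takes no time and is no camera call; for the wrist camera it gives the pose at the moment of the call.
- robot.close_job(): hands the job in; it is judged then, once.
The state is a dict: "t": time; "q": joint angles; "dq": joint speeds; "joint_torque": joint torques, N m; "tool_pos": TCP position; "orientation": TCP orientation; "force": force on the tool from outside, world axes, zero at the start; "wrist_torque": the same for the moment, N m; "opening": finger opening in m; "gripper_force": force on a finger pad.
Only numpy, scipy, OpenCV 4.12 (cv2) and the standard library are available. Lean on these libraries where they do the work, as an engineer would, in place of code of your own. Each camera call takes 0.05 s, during which the arm holds its last target. There are 200 camera calls.

TASK

Pick the bore gauge (the rod with a square stop collar part-way along it) out of the cluttered stock tray, slide its thin tip into the sloping welded tube until the collar stops against the tube's mouth, then draw it right out again. Finish while still holding it in the gripper, with the rod level and its tip centred beneath the magnifier's lens a few centimetres below the glass, still and touching nothing else. Leave the weld coupon, pliers and wire brush on the bench where they lie.

Things in the scene. Friction and masses are not known exactly. Their poses are not given: they have to be found in the camera images.
- gauge: bore gauge, plain steel, 0.4 kg, 210 mm long, loose in the tray. Origin on its axis at the centre of the collar's front face, +x along the axis to the tip. Round tip rod 12 mm diameter, x 0 to 90 mm, last 8 mm tapered to 6 mm; square collar 36 x 36 mm, x 0 to -12; then handle and end block. It lies level, axis 18 mm above the tray floor, tip roughly towards world +y
- gauge_handle (a point): point on the gauge's axis 48 mm behind the collar's front face, near its balance point: the place to grip. The handle is round, 16 mm diameter, from 12 to 110 mm behind that face, and ends in a square block 36 x 36 x 10 mm
- gauge_tip (a point): centre of the gauge's tip end, 90 mm in front of the collar face, on the axis
- tray: open grey steel tray 310 x 240 mm, 32 mm high, walls and floor 4 mm thick, fixed on the bench; origin under its centre, x along its long side (about world +y). In it lie three long pieces side by side about 70 mm apart, in any order: the gauge, an end-block bar and a square bar; two nuts lie near its ends
- endbar: decoy, loose in the tray: 16 mm round bar with a 36 mm square block at each end and no thin tip, 210 mm long; origin on its axis 15 mm from mid-length, x along it; axis 18 mm above the tray floor
- barstock: decoy, loose in the tray: plain square steel bar 18 x 18 x 200 mm; origin on its axis 15 mm from mid-piece, x along it
- nut0: loose steel square nut 22 x 22 x 10 mm in the tray; origin under its centre
- nut1: loose steel square nut 22 x 22 x 10 mm in the tray; origin under its centre
- weldment: fixed steel weldment on the bench: base plate 160 x 110 x 8 mm with two uprights carrying the sloping tube; origin under the plate's centre, z up; its x axis (roughly world +y) is the way the tube runs, seen from above. The tube's mouth is over x = -40 mm, 130 mm up
- tube: the welded guide tube: steel, 100 mm long, 30 mm outside, 18 mm bore, open at both ends. Origin at the centre of its upper end, the mouth, 130 mm above the bench; +x points along the bore into the tube, sloping 0.42 rad (24 degrees) down from level
- magnifier: fixed bench magnifier; origin on the bench under the lens centre; the 100 x 130 mm foot and 16 mm post stand 140 mm from it along its +x (about world +x, away from the robot), the arm to the lens is 275 mm up
- lens (a point): centre of the underside of the round lens (90 mm across its rim), 270 mm above the bench; the lens faces straight down
- coupon: bystander: flat steel weld coupon 100 x 75 x 6 mm; origin under its centre
- pliers: bystander: pliers about 160 mm long with black handles, 12 mm high; origin under the pivot
- wirebrush: bystander: wire brush lying on the bench, about 200 mm long with a wooden handle
There are look-alikes about, which are no part of the job. Leave any orange look-alike of the gauge alone. There is more than one size of the barstock; the one meant has the size given above.

How it is judged:
By the outcome, as a careful person would: the job done as asked, in the order asked, and still so for the second after the job is handed in, while the arm keeps its last pose, push and grip.
It also fails if it takes over 58 s, if anything falls off the work surface, if the arm or the gripper's body presses on something with over 40 N, if the wrist force passes 120 N, or if a joint passes its speed limit or range.

## Working session

There is one attempt and no reset: what is moved stays moved. The work goes in short steps, Python scripts to look and compute and a tool call to move; the robot and the scene stay as the last step left them, time stands still between calls to the robot, and variables do not carry over. Pictures are saved under pics/ and viewed, at most 10 in all, crops included, and the job is handed in when it is done.

Besides the shell and the picture viewer there is one more tool, called after ">>>" in YAML: its name, and indented under it one key for each argument. play_rows: Moves the arm, as the interface text tells. Shifts and turns lie within -1 to 1; 1 stands for 25 cm of shift or 60 degrees of turn. Its arguments: {"type":"object","properties":{"slide":{"type":"array"},"twist":{"type":"array"},"fingers":{"type":"number"},"force":{"type":"number"}},"required":["slide","twist"]}

```bash
mkdir -p pics
cat > h.py <<'E'
import numpy as np,cv2
from scipy.spatial.transform import Rotation as R
from plant import robot,cams
def grab(n):
    K=cams.get_calibration(n); p,d=cams.read_camera(n); return p,d,K
def cloud(d,K):
    v,u=np.mgrid[:d.shape[0],:d.shape[1]]
    P=np.stack([(u-K['cx'])/K['fx']*d,(v-K['cy'])/K['fy']*d,d],-1)
    T=np.array(K['world_from_camera']); return P@T[:3,:3].T+T[:3,3]
def save(n,p): cv2.imwrite('pics/'+n+'.png',p[...,::-1])
E
python3 - <<'E'
from h import *
s=robot.read_state();print({k:np.round(v,3).tolist() for k,v in s.items()})
for n in('scene','side','wrist'):
    p,d,K=grab(n); np.savez(n,p=p,d=d,T=K['world_from_camera'],f=[K['fx'],K['fy'],K['cx'],K['cy']])
    print(n,np.round(K['world_from_camera'],3).tolist(),K['fx'],(d>0).mean())
    globals()[n]=p
save('a',cv2.resize(np.hstack([scene,side]),(800,300),interpolation=cv2.INTER_AREA)); save('s',cv2.resize(scene,(800,600))); save('w',cv2.resize(wrist,(800,600)))
E
```

```text
{'t': 0.0, 'q': [1.236, 0.131, 1.489, -0.0, 1.523, -0.085], 'dq': [-0.0, -0.001, -0.0, -0.001, -0.001, -0.0], 'joint_torque': [-0.002, -55.985, -49.174, 0.076, 0.036, -0.0], 'tool_pos': [0.148, 0.581, 0.218], 'orientation': [-0.391, -3.117, 0.003], 'force': [0.388, 0.427, -0.036], 'wrist_torque': [-0.022, 0.021, 0.01], 'gripper_force': 0.0, 'opening': 0.093}
scene [[0.435, 0.773, -0.462, 1.048], [0.9, -0.379, 0.215, -0.22], [-0.009, -0.509, -0.86, 1.233], [0.0, 0.0, 0.0, 1.0]] 357.11380739928285 0.9959462483723959
side [[0.989, -0.108, 0.097, 0.396], [-0.145, -0.669, 0.729, -0.753], [-0.014, -0.735, -0.678, 0.91], [0.0, 0.0, 0.0, 1.0]] 356.8432275093381 0.996002197265625
wrist [[0.247, 0.931, 0.268, 0.073], [0.969, -0.237, -0.07, 0.6], [-0.002, 0.277, -0.961, 0.384], [0.0, 0.0, 0.0, 1.0]] 288.20038777270963 0.9959615071614584
```

View pics/s.png

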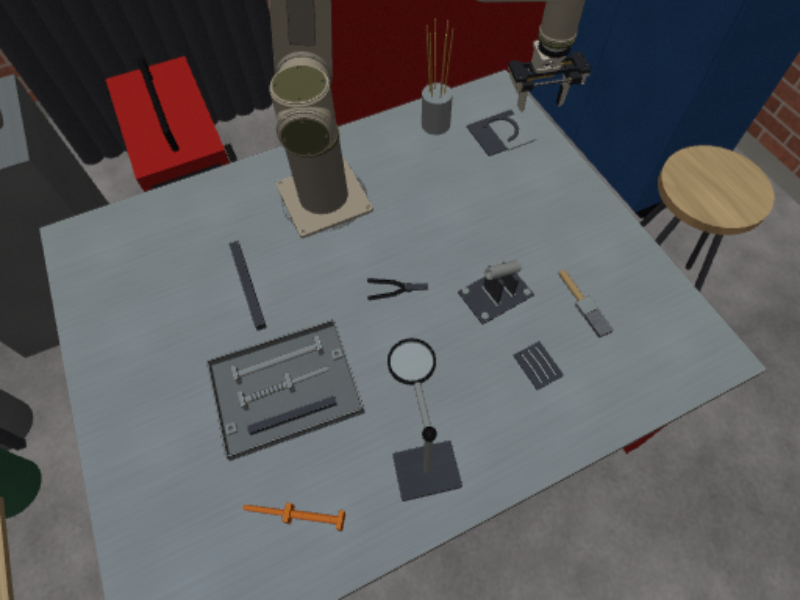

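View pics/w.png

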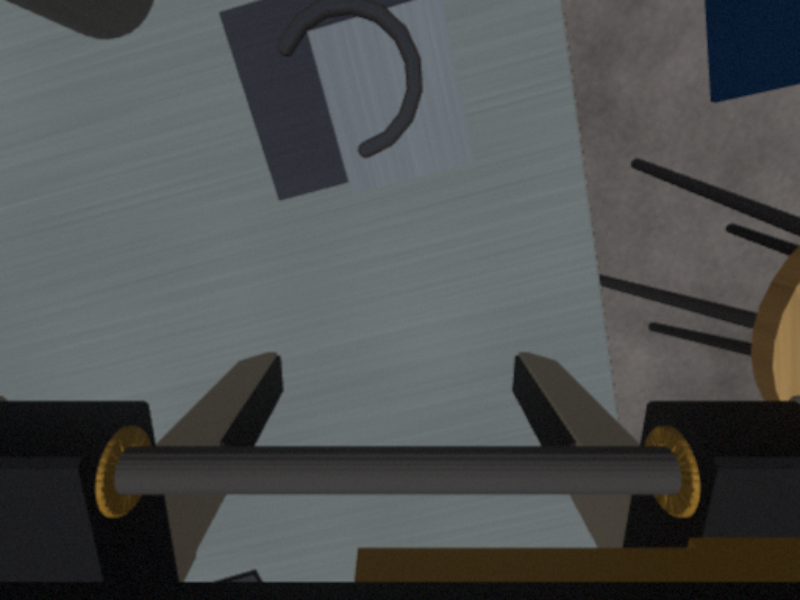

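The scene view (800 px scale) shows three pieces in the tray. The first has blocks at both ends, (235,373) and (320,345), and is the endbar. The second has an end block at (242,398), a collar at (289,382) and a thin tip at (328,369). The third is a dark square bar, (250,428)–(336,402). The orange look-alike at (295,515) and the long bar at (247,285) lie outside the tray. The middle piece fits the gauge because it has a collar part-way along and a thin tip. I'll confirm that in a crop and measure it.

Run:
```python
from h import *
def load(n):
    z=np.load(n+'.npz'); f=z['f']; K=dict(fx=f[0],fy=f[1],cx=f[2],cy=f[3],world_from_camera=z['T']); return z['p'],z['d'],cloud(z['d'],K),K
p,d,W,K=load('scene'); p2,d2,W2,K2=load('side')
save('crop',np.hstack([cv2.resize(p[200:300,125:240],(400,348),interpolation=cv2.INTER_CUBIC),cv2.resize(p2,(400,348))]))
def at(W,u,v): # 800px-scale
    return np.round(W[int(v/1.5625),int(u/1.5625)],3)
for nm,u,v in[('bench',600,400),('trayfloor',300,400),('gblock',242,398),('collar',289,382),('tip',326,369),('hand',265,391),('bar',290,416),('endbar',278,359),('magfoot',410,480),('lens',412,360),('tube',505,270),('plate',520,292)]:
    print(nm,at(W,u,v))
for nm,(W_) in(('scene',W),('side',W2)):
    z=W_[...,2]; m=((z>0.008)&(z<0.4)&(W_[...,0]>.3)&(W_[...,0]<1.0)&(abs(W_[...,1])<.6)).astype(np.uint8)
    n,l,st,c=cv2.connectedComponentsWithStats(m)
    for i in range(1,n):
        if st[i,4]>25:
            q=W_[l==i]; print(nm,st[i].tolist(),q.min(0).round(3),q.max(0).round(3),np.median(q,0).round(3))
```

```text
bench [ 0.841  0.352 -0.003]
trayfloor [ 0.542 -0.268  0.003]
gblock [ 0.492 -0.384  0.041]
collar [ 0.502 -0.277  0.039]
tip [ 0.505 -0.189  0.026]
hand [ 0.496 -0.333  0.03 ]
bar [ 0.574 -0.302  0.026]
endbar [ 0.431 -0.281  0.028]
magfoot [ 0.813 -0.12   0.016]
lens [ 0.672 -0.046  0.28 ]
tube [0.499 0.282 0.123]
plate [0.513 0.334 0.004]
scene [295, 167, 47, 39, 761] [0.442 0.193 0.008] [0.553 0.36  0.144] [0.503 0.261 0.03 ]
scene [358, 173, 34, 43, 387] [0.515 0.435 0.008] [0.712 0.479 0.025] [0.641 0.455 0.017]
scene [235, 178, 39, 14, 154] [ 0.317 -0.021  0.008] [0.405 0.131 0.018] [0.375 0.057 0.011]
scene [161, 201, 9, 10, 56] [ 0.3   -0.303  0.008] [ 0.33  -0.278  0.03 ] [ 0.318 -0.291  0.023]
scene [132, 204, 101, 91, 964] [ 0.365 -0.46   0.008] [ 0.633 -0.125  0.038] [ 0.503 -0.322  0.025]
scene [148, 215, 61, 32, 329] [ 0.39  -0.386  0.008] [ 0.464 -0.175  0.045] [ 0.436 -0.282  0.029]
scene [248, 217, 48, 104, 2148] [ 0.558 -0.152  0.008] [0.872 0.065 0.294] [ 0.785 -0.068  0.022]
scene [152, 235, 59, 28, 324] [ 0.472 -0.39   0.008] [ 0.519 -0.181  0.045] [ 0.501 -0.30
[... 375 characters left out ...]
87 -0.078  0.115]
side [205, 214, 21, 35, 136] [ 0.327 -0.021  0.008] [0.4   0.128 0.015] [0.375 0.054 0.01 ]
side [228, 266, 103, 118, 1607] [ 0.364 -0.456  0.008] [ 0.632 -0.124  0.037] [ 0.513 -0.354  0.024]
side [241, 281, 18, 81, 623] [ 0.408 -0.387  0.008] [ 0.458 -0.176  0.042] [ 0.432 -0.297  0.027]
side [267, 283, 20, 77, 570] [ 0.476 -0.392  0.008] [ 0.516 -0.181  0.042] [ 0.497 -0.315  0.027]
side [293, 285, 17, 72, 527] [ 0.552 -0.397  0.008] [ 0.588 -0.196  0.025] [ 0.569 -0.31   0.02 ]
side [372, 293, 25, 78, 603] [ 0.71  -0.455  0.008] [ 0.837 -0.271  0.037] [ 0.773 -0.365  0.023]
side [199, 324, 11, 13, 121] [ 0.3   -0.305  0.008] [ 0.327 -0.279  0.027] [ 0.313 -0.295  0.022]
```

View pics/crop.png

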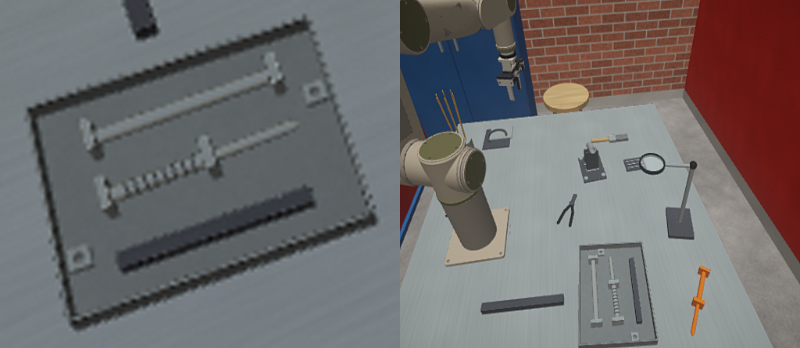

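The crop confirms it: the middle piece, end block (105,195), collar (205,150) and tip (297,127), is the plain-steel gauge with its thin tip towards +y. Next I'll fit the axes of the gauge, tube and lens, and plan the first move.

```bash
cat >> h.py <<'E'
def load(n):
    z=np.load(n+'.npz'); f=z['f']; K=dict(fx=f[0],fy=f[1],cx=f[2],cy=f[3],world_from_camera=z['T']); return z['p'],z['d'],cloud(z['d'],K),K
def Rax(d,roll=0):
    """tool x along d, tool z as far down as possible"""
    d=np.array(d,float)/np.linalg.norm(d); y=np.cross([0,0,-1],d); y/=np.linalg.norm(y)
    return R.from_matrix(np.c_[d,y,np.cross(d,y)])
def plan(p0,R0,wps):
    """wps: (pos,Rot,rows)"""
    for p1,R1,n in wps:
        rv=(R0.inv()*R1).as_rotvec()/n; dp=(np.array(p1)-p0)/n
        print('->',np.round(p1,3),'mm/row',round(np.linalg.norm(dp)*1e3,1),'deg/row',round(np.degrees(np.linalg.norm(rv)),2),'twist',np.round(rv/np.radians(60),4).tolist())
        S=[]
        for i in range(n):
            S.append(np.round((R0*R.from_rotvec(rv*i)).inv().apply(dp)/.25,4).tolist())
        print(' slide',S if np.linalg.norm(rv)>1e-3 else S[0]); p0,R0=np.array(p1),R1
def pose():
    s=robot.read_state(); return np.array(s['tool_pos']),R.from_rotvec(s['orientation']),s
E
python3 - <<'E'
from h import *
from scipy.optimize import least_squares
for n in('scene','side'):
    p,d,W,K=load(n); q=W.reshape(-1,3)
    g=q[(q[:,2]>.02)&(q[:,2]<.05)&(q[:,0]>.465)&(q[:,0]<.53)&(q[:,1]>-.4)&(q[:,1]<-.17)]
    vx,vy,x0,y0=cv2.fitLine(g[:,:2].astype(np.float32),cv2.DIST_HUBER,0,.01,.01).ravel()
    c=g[(g[:,2]>.034)]; ys=np.sort(c[:,1])
    print(n,'gauge dir',vx,vy,'pt',x0,y0,'y range',g[:,1].min(),g[:,1].max(),'collar/block y',np.round(ys[[0,-1]],3),np.round(c[c[:,1]>-.33].mean(0),3))
    t=q[(q[:,2]>.075)&(q[:,2]<.16)&(q[:,0]>.44)&(q[:,0]<.56)&(q[:,1]>.18)&(q[:,1]<.36)]
    def f(a):
        dd=np.array([np.cos(.42)*np.cos(a[0]),np.cos(.42)*np.sin(a[0]),-np.sin(.42)])
        v=t-np.array([a[1],.26,a[2]]); return np.linalg.norm(np.cross(v,dd),axis=1)-.015
    r=least_squares(f,[1.5,.5,.11],loss='soft_l1',f_scale=.002).x
    dd=np.array([np.cos(.42)*np.cos(r[0]),np.cos(.42)*np.sin(r[0]),-np.sin(.42)]); s=(t-[r[1],.26,r[2]])@dd
    k=np.abs(f(r))<.004; m=np.array([r[1],.26,r[2]])+dd*s[k].min()
    print(' tube heading',r[0],'at y.26 x,z',r[1:],'n',len(t),'inl',k.sum(),'len',np.ptp(s[k]),'mouth by extent',m,'where z=.13:',np.array([r[1],.26,r[2]])+dd*(r[2]-.13)/np.sin(.42))
    L=q[(q[:,2]>.255)&(q[:,2]<.31)&(q[:,0]<.78)&(q[:,0]>.55)&(abs(q[:,1])<.2)]
    L=L[L[:,0]<L[:,0].min()+.092]
    (cx,cy),rr=cv2.minEnclosingCircle(L[:,:2].astype(np.float32)); print(' lens',cx,cy,rr,L.mean(0),len(L))
    P=q[(q[:,2]>.1)&(q[:,2]<.24)&(q[:,0]<.9)&(q[:,0]>.7)&(abs(q[:,1])<.2)]; print(' post',np.median(P,0),len(P))
E
```

```text
scene gauge dir 0.043182608 0.9990672 pt 0.4997337 -0.30123648 y range -0.3895911099585747 -0.18120675422667668 collar/block y [-0.39 -0.27] [ 0.501 -0.277  0.04 ]
 tube heading 1.694142980548202 at y.26 x,z [0.49602214 0.11774169] n 245 inl 170 len 0.10122716123792005 mouth by extent [0.49924561 0.23399924 0.12944181] where z=.13: [0.49939939 0.23275879 0.13      ]
 lens 0.674220860004425 -0.04807123914361 0.04655230790376663 [ 0.67399648 -0.04704596  0.27887579] 726
 post [ 0.81519545 -0.08283006  0.17134711] 67
side gauge dir 0.048493985 0.99882346 pt 0.49657562 -0.31200242 y range -0.3918088314130149 -0.18110900540548414 collar/block y [-0.392 -0.27 ] [ 0.499 -0.277  0.038]
 tube heading 1.6837755446782603 at y.26 x,z [0.4896152  0.10777058] n 216 inl 54 len 0.10211292077825417 mouth by extent [0.49289069 0.23113149 0.12074518] where z=.13: [0.49522711 0.2105395  0.13      ]
 lens 0.6729780435562134 -0.048512112349271774 0.046727702021598816 [ 0.67171777 -0.04992088  0.27647227] 653
 post [ 0.80494417 -0.08459953  0.17531969] 200
```

Run:
```python
from h import *
p,Q,s=pose(); G=Rax([.046,.999,0])
from scipy.spatial.transform import Slerp
sl=Slerp([0,3],R.concatenate([Q,G]))
plan(p,Q,[([.36,.33,.22],sl(1),8),([.44,0,.22],sl(2),8),([.4975,-.319,.12],G,8)])
```

```text
-> [0.36 0.33 0.22] mm/row 41.1 deg/row 3.26 twist [-0.0001, 0.0, 0.0544]
 slide [[-0.1336, -0.0954, -0.001], [-0.1389, -0.0876, -0.001], [-0.1436, -0.0796, -0.001], [-0.1479, -0.0713, -0.001], [-0.1517, -0.0628, -0.001], [-0.1551, -0.054, -0.001], [-0.1579, -0.0451, -0.001], [-0.1602, -0.036, -0.001]]
-> [0.44 0.   0.22] mm/row 42.4 deg/row 3.26 twist [-0.0001, 0.0, 0.0544]
 slide [[-0.1374, -0.0997, 0.0001], [-0.1429, -0.0917, 0.0001], [-0.1479, -0.0834, 0.0001], [-0.1524, -0.0749, 0.0001], [-0.1564, -0.0661, 0.0001], [-0.1599, -0.057, 0.0001], [-0.1629, -0.0479, 0.0001], [-0.1654, -0.0385, 0.0001]]
-> [ 0.498 -0.319  0.12 ] mm/row 42.4 deg/row 3.26 twist [-0.0001, 0.0, 0.0544]
 slide [[-0.1577, -0.0371, 0.05], [-0.1596, -0.0281, 0.05], [-0.1609, -0.019, 0.05], [-0.1618, -0.0098, 0.05], [-0.1621, -0.0006, 0.05], [-0.1618, 0.0087, 0.05], [-0.1611, 0.0179, 0.05], [-0.1598, 0.027, 0.05]]
```

>>> play_rows:
  slide:
    - [-0.134,-0.095,0]
    - [-0.139,-0.088,0]
    - [-0.144,-0.08,0]
    - [-0.148,-0.071,0]
    - [-0.152,-0.063,0]
    - [-0.155,-0.054,0]
    - [-0.158,-0.045,0]
    - [-0.16,-0.036,0]
  twist:
    - [0,0,0.0544]
    - [0,0,0.0544]
    - [0,0,0.0544]
    - [0,0,0.0544]
    - [0,0,0.0544]
    - [0,0,0.0544]
    - [0,0,0.0544]
    - [0,0,0.0544]
  fingers: -0.1

```text
t: 0.95
tool_pos: [0.361, 0.3288, 0.2185]
orientation: [-1.089, -2.947, 0.0]
force: [0.4, 0.4, -0.2]
opening: 0.0512
gripper_force: 0.0
```

>>> play_rows:
  slide:
    - [-0.137,-0.1,0]
    - [-0.143,-0.092,0]
    - [-0.148,-0.083,0]
    - [-0.152,-0.075,0]
    - [-0.156,-0.066,0]
    - [-0.16,-0.057,0]
    - [-0.163,-0.048,0]
    - [-0.165,-0.038,0]
  twist:
    - [0,0,0.0544]
    - [0,0,0.0544]
    - [0,0,0.0544]
    - [0,0,0.0544]
    - [0,0,0.0544]
    - [0,0,0.0544]
    - [0,0,0.0544]
    - [0,0,0.0544]

```text
t: 1.75
tool_pos: [0.4402, -0.0012, 0.2186]
orientation: [1.726, 2.625, 0.0]
force: [0.2, -0.6, 0.4]
opening: 0.051
gripper_force: 0.0
```

>>> play_rows:
  slide:
    - [-0.158,-0.037,0.05]
    - [-0.16,-0.028,0.05]
    - [-0.161,-0.019,0.05]
    - [-0.162,-0.01,0.05]
    - [-0.162,0,0.05]
    - [-0.162,0.009,0.05]
    - [-0.161,0.018,0.05]
    - [-0.16,0.027,0.05]
  twist:
    - [0,0,0.0544]
    - [0,0,0.0544]
    - [0,0,0.0544]
    - [0,0,0.0544]
    - [0,0,0.0544]
    - [0,0,0.0544]
    - [0,0,0.0544]
    - [0,0,0.0544]

```text
t: 2.55
tool_pos: [0.4978, -0.3203, 0.1177]
orientation: [-2.275, -2.166, -0.0]
force: [0.3, 0.7, 0.7]
opening: 0.0512
gripper_force: 0.0
```

Run:
```python
from h import *
p,Q,s=pose(); print(s['t'],p,s['opening'],Q.as_matrix().round(3).tolist())
im,d,K=grab('wrist'); W=cloud(d,K); save('w2',im)
q=W.reshape(-1,3)
g=q[(q[:,2]>.018)&(q[:,2]<.036)&(q[:,0]>.465)&(q[:,0]<.53)&(q[:,1]>-.4)&(q[:,1]<-.17)]
print(len(g),cv2.fitLine(g[:,:2].astype(np.float32),cv2.DIST_HUBER,0,.01,.01).ravel(),g.min(0),g.max(0))
c=q[(q[:,2]>.035)&(q[:,2]<.045)&(q[:,0]>.465)&(q[:,0]<.53)&(q[:,1]>-.33)&(q[:,1]<-.2)]
if len(c): print(c.min(0),c.max(0))
```

```text
2.55 [ 0.4978251  -0.32031649  0.11772558] 0.051243340300333694 [[0.049, 0.999, -0.0], [0.999, -0.049, 0.0], [0.0, -0.0, -1.0]]
3521 [ 0.04671418  0.9989083   0.4971675  -0.28506973] [ 0.47486301 -0.38186409  0.01826414] [ 0.51507744 -0.17984082  0.03597908]
[ 0.47979457 -0.28199055  0.03501094] [ 0.5150288  -0.26869706  0.04159051]
```

View pics/w2.png

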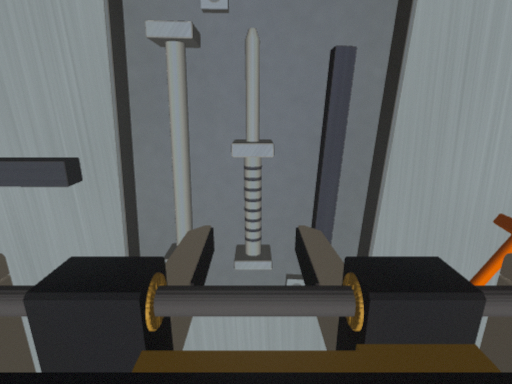

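The wrist view shows the gauge upright between the fingers, with tip (252,33), collar (253,148) and end block (253,257). The neighbouring pieces are clear of the fingers.

>>> play_rows:
  slide:
    - [0.013,-0.008,0.07]
    - [0,0,0.07]
    - [0,0,0.07]
    - [0,0,0.07]
    - [0,0,0.07]
    - [0,0,0.06]
    - [0,0,0.027]
    - [0,0,0]
  twist:
    - [0,0,0]
    - [0,0,0]
    - [0,0,0]
    - [0,0,0]
    - [0,0,0]
    - [0,0,0]
    - [0,0,0]
    - [0,0,0]

```text
t: 3.4
tool_pos: [0.4953, -0.3147, 0.0081]
orientation: [-2.27, -2.168, 0.001]
force: [-0.3, 0.2, 0.7]
opening: 0.0512
gripper_force: 0.0
```

>>> play_rows:
  slide:
    - [0,0,0]
    - [0,0,0]
    - [0,0,0]
    - [0,0,0]
    - [0,0,0]
    - [0,0,0]
    - [0,0,0]
    - [0,0,0]
  twist:
    - [0,0,0]
    - [0,0,0]
    - [0,0,0]
    - [0,0,0]
    - [0,0,0]
    - [0,0,0]
    - [0,0,0]
    - [0,0,0]
  fingers: 1
  force: 50

```text
t: 4.2
tool_pos: [0.4964, -0.3155, 0.0098]
orientation: [2.272, 2.169, 0.0]
force: [0.1, 0.8, 3.0]
opening: 0.0148
gripper_force: 50.0
```

>>> play_rows:
  slide:
    - [0,0,-0.03]
    - [0,0,-0.08]
    - [0,0,-0.12]
    - [0,0,-0.15]
    - [0,0,-0.15]
    - [0,0,-0.15]
    - [0,0,-0.1]
    - [0,0,-0.03]
  twist:
    - [0,0,0]
    - [0,0,0]
    - [0,0,0]
    - [0,0,0]
    - [0,0,0]
    - [0,0,0]
    - [0,0,0]
    - [0,0,0]

```text
t: 5.0
tool_pos: [0.4971, -0.3161, 0.2154]
orientation: [2.269, 2.167, 0.001]
force: [0.7, -1.0, -4.3]
opening: 0.0147
gripper_force: 50.0
```

```bash
cat >> h.py <<'E'
def held(show=None):
    """gauge axis in TCP frame from wrist depth: rod pts, line, tip"""
    p,Q,s=pose(); im,d,K=grab('wrist'); W=cloud(d,K); T=Q.inv().apply((W-p).reshape(-1,3)).reshape(W.shape)
    if show: save(show,im)
    m=(d>0)&(abs(T[...,1])<.03)&(T[...,2]>-.045)&(T[...,2]<.03)&(T[...,0]>.01)&(T[...,0]<.16)
    return T,m,W,im,d
E
python3 - <<'E'
from h import *
T,m,W,im,d=held('w3'); q=T[m]
print(robot.read_state()['force'])
for a in np.arange(.01,.16,.01):
    k=q[(q[:,0]>=a)&(q[:,0]<a+.01)]
    if len(k): print(round(a,3),len(k),'y mid',round((k[:,1].min()+k[:,1].max())/2*1e3,1),'w',round(np.ptp(k[:,1])*1e3,1),'ztop',round(np.percentile(k[:,2],10)*1e3,1),'xmax',round(k[:,0].max(),4))
E
```

```text
[ 0.8055346  -0.77309839 -3.51665076]
0.01 471 y mid -0.8 w 15.4 ztop -20.3 xmax 0.02
0.02 489 y mid -0.9 w 16.4 ztop -20.1 xmax 0.03
0.03 809 y mid -0.8 w 35.2 ztop -30.6 xmax 0.04
0.04 1706 y mid -0.8 w 36.1 ztop -30.4 xmax 0.05
0.05 423 y mid -0.8 w 11.2 ztop -18.1 xmax 0.06
0.06 452 y mid -0.6 w 11.6 ztop -18.0 xmax 0.07
0.07 480 y mid -0.8 w 12.0 ztop -18.0 xmax 0.08
0.08 521 y mid -0.8 w 11.7 ztop -18.0 xmax 0.0899
0.09 540 y mid -0.9 w 11.5 ztop -18.0 xmax 0.1
0.1 575 y mid -0.6 w 11.7 ztop -18.1 xmax 0.11
0.11 612 y mid -0.8 w 11.9 ztop -18.0 xmax 0.12
0.12 302 y mid -0.9 w 11.8 ztop -18.0 xmax 0.1259
```

View pics/w3.png

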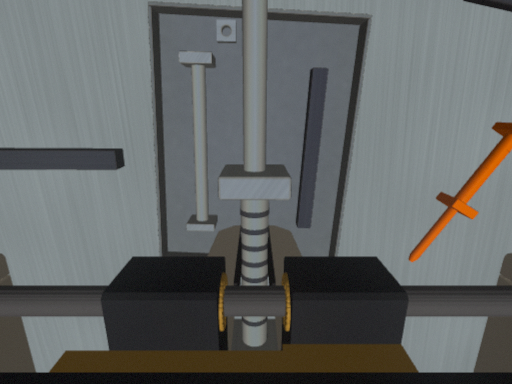

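The gauge is held, with collar at (255,183) and the rod along the tool's x axis, offset y −0.8 mm and z −12 mm. Next I'll carry it to a hover beside and above the tube for a closer look.

Run:
```python
from h import *
p,Q,s=pose(); G=Rax([-.12,.99,0])
plan(p,Q,[([.47,-.05,.25],Q,8),([.555,.165,.28],G,8)])
```

```text
-> [ 0.47 -0.05  0.25] mm/row 33.7 deg/row 0.0 twist [0.0, 0.0, 0.0]
 slide [0.1322, -0.0195, -0.018]
-> [0.555 0.165 0.28 ] mm/row 29.1 deg/row 1.2 twist [0.0003, 0.0003, -0.0199]
 slide [[0.1093, 0.0375, -0.0151], [0.1085, 0.0398, -0.0151], [0.1077, 0.042, -0.0151], [0.1068, 0.0443, -0.0151], [0.1058, 0.0465, -0.0151], [0.1048, 0.0487, -0.015], [0.1038, 0.0509, -0.015], [0.1027, 0.053, -0.015]]
```

>>> play_rows:
  slide:
    - [0.08,-0.012,-0.018]
    - [0.132,-0.02,-0.018]
    - [0.14,-0.021,-0.018]
    - [0.14,-0.021,-0.018]
    - [0.14,-0.021,-0.018]
    - [0.14,-0.021,-0.018]
    - [0.14,-0.021,-0.018]
    - [0.14,-0.02,-0.018]
  twist:
    - [0,0,0]
    - [0,0,0]
    - [0,0,0]
    - [0,0,0]
    - [0,0,0]
    - [0,0,0]
    - [0,0,0]
    - [0,0,0]

```text
t: 5.85
tool_pos: [0.4674, -0.0493, 0.2452]
orientation: [-2.27, -2.167, 0.004]
force: [1.1, 0.5, -5.0]
opening: 0.0143
gripper_force: 50.0
```

>>> play_rows:
  slide:
    - [0.12,0.04,-0.015]
    - [0.12,0.043,-0.015]
    - [0.118,0.046,-0.015]
    - [0.117,0.05,-0.015]
    - [0.115,0.054,-0.015]
    - [0.11,0.054,-0.015]
    - [0.09,0.045,-0.015]
    - [0.06,0.03,-0.015]
  twist:
    - [0,0,-0.02]
    - [0,0,-0.02]
    - [0,0,-0.02]
    - [0,0,-0.02]
    - [0,0,-0.02]
    - [0,0,-0.02]
    - [0,0,-0.02]
    - [0,0,-0.02]

```text
t: 6.65
tool_pos: [0.5544, 0.1653, 0.2745]
orientation: [-2.078, -2.352, 0.006]
force: [-1.3, -0.4, -5.1]
opening: 0.0148
gripper_force: 50.0
```

Run:
```python
from h import *
from scipy.optimize import least_squares
p,Q,s=pose(); print(s['t'],p,s['force'])
T,m,W,im,d=held('w4'); q=W.reshape(-1,3)
t=q[(q[:,2]>.085)&(q[:,2]<.16)&(q[:,0]>.44)&(q[:,0]<.53)&(q[:,1]>.19)&(q[:,1]<.36)]
def f(a):
    dd=np.array([np.cos(.42)*np.cos(a[0]),np.cos(.42)*np.sin(a[0]),-np.sin(.42)])
    return np.linalg.norm(np.cross(t-np.array([a[1],.26,a[2]]),dd),axis=1)-.015
r=least_squares(f,[1.69,.495,.115],loss='soft_l1',f_scale=.001).x
dd=np.array([np.cos(.42)*np.cos(r[0]),np.cos(.42)*np.sin(r[0]),-np.sin(.42)]);o=np.array([r[1],.26,r[2]]); sl=(t-o)@dd
k=np.abs(f(r))<.002; print(r,len(t),k.sum(),'mouth ext',o+dd*np.percentile(sl[k],.3),'far',np.percentile(sl[k],99.7)-np.percentile(sl[k],.3),'z.13',o+dd*(r[2]-.13)/np.sin(.42),t.min(0),t.max(0))
h=T[m]; 
c=h[(h[:,2]<-.027)]; print('collar x',c[:,0].min(),c[:,0].max())
```

```text
6.65 [0.55440103 0.16527575 0.2745196 ] [-1.31061016 -0.42592884 -5.06835324]
[1.671056   0.49240123 0.11958128] 3062 2619 mouth ext [0.49464529 0.23769259 0.12959344] far 0.09914592209239448 z.13 [0.49473641 0.23678676 0.13      ] [0.46285513 0.23240492 0.08868743] [0.52221102 0.33418549 0.14426373]
collar x 0.034225403157061275 0.04655754984650144
```

View pics/w4.png

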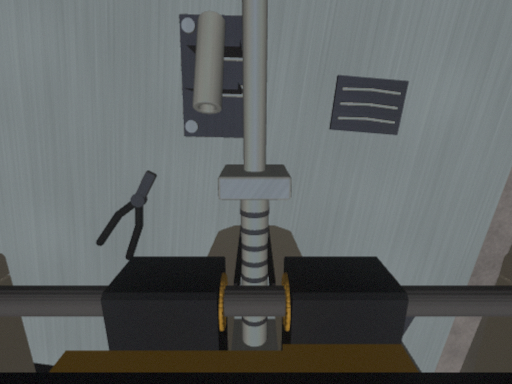

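The wrist view shows the tube mouth at (207,105), running up-image, and the rod clear of it. The tube fit is consistent: length 99 mm and mouth z 0.1296 m against 0.130 m given.

```bash
cat > tube.py <<'E'
from h import *
M=np.array([.4947,.237,.130]); h=1.671
D=np.array([np.cos(.42)*np.cos(h),np.cos(.42)*np.sin(h),-np.sin(.42)]); RT=Rax(D)
C=np.array([.0466,-.0008,-.0121])   # collar face centre in tool frame
def tcp(back,up=0): return M-back*D+[0,0,up]-RT.apply(C)
E
python3 - <<'E'
from tube import *
p,Q,s=pose()
plan(p,Q,[(tcp(.17,.04),RT,8),(tcp(.12),RT,8),(tcp(.02),RT,8)])
E
```

```text
-> [0.516 0.035 0.247] mm/row 17.5 deg/row 3.02 twist [0.0002, -0.0503, 0.0031]
 slide [[-0.0629, -0.0276, 0.014], [-0.0622, -0.0274, 0.0173], [-0.0613, -0.0272, 0.0205], [-0.0602, -0.027, 0.0237], [-0.0589, -0.0268, 0.0269], [-0.0575, -0.0266, 0.0299], [-0.056, -0.0264, 0.0329], [-0.0542, -0.0262, 0.0358]]
-> [0.511 0.081 0.187] mm/row 9.5 deg/row 0.0 twist [0.0, 0.0, 0.0]
 slide [0.0332, -0.0, 0.0183]
-> [0.502 0.172 0.146] mm/row 12.5 deg/row 0.0 twist [0.0, 0.0, 0.0]
 slide [0.05, 0.0, -0.0]
```

>>> play_rows:
  slide:
    - [-0.063,-0.028,0.014]
    - [-0.062,-0.027,0.017]
    - [-0.061,-0.027,0.02]
    - [-0.06,-0.027,0.024]
    - [-0.059,-0.027,0.027]
    - [-0.058,-0.027,0.03]
    - [-0.056,-0.026,0.033]
    - [-0.054,-0.026,0.036]
  twist:
    - [0,-0.05,0.003]
    - [0,-0.05,0.003]
    - [0,-0.05,0.003]
    - [0,-0.05,0.003]
    - [0,-0.05,0.003]
    - [0,-0.05,0.003]
    - [0,-0.05,0.003]
    - [0,-0.052,0.003]

```text
t: 7.5
tool_pos: [0.5144, 0.0312, 0.2471]
orientation: [1.882, 2.073, -0.403]
force: [0.3, -0.4, -5.2]
opening: 0.015
gripper_force: 50.0
```

>>> play_rows:
  slide:
    - [0.033,0,0.018]
    - [0.033,0,0.018]
    - [0.033,0,0.018]
    - [0.033,0,0.018]
    - [0.033,0,0.018]
    - [0.033,0,0.018]
    - [0.033,0,0.018]
    - [0.033,0,0.018]
  twist:
    - [0,0,0]
    - [0,0,0]
    - [0,0,0]
    - [0,0,0]
    - [0,0,0]
    - [0,0,0]
    - [0,0,0]
    - [0,0,0]

```text
t: 8.3
tool_pos: [0.5118, 0.0782, 0.1894]
orientation: [1.882, 2.072, -0.396]
force: [0.3, 0.1, -4.7]
opening: 0.0146
gripper_force: 50.0
```

>>> play_rows:
  slide:
    - [0,0,0]
    - [0,0,0]
    - [0,0,0]
    - [0,0,0]
    - [0,0,0]
    - [0,0,0]
    - [0,0,0]
    - [0,0,0]
  twist:
    - [0,0,0]
    - [0,0,0]
    - [0,0,0]
    - [0,0,0]
    - [0,0,0]
    - [0,0,0]
    - [0,0,0]
    - [0,0,0]

```text
t: 9.1
tool_pos: [0.5117, 0.0775, 0.19]
orientation: [1.883, 2.072, -0.396]
force: [-0.7, -0.0, -5.3]
opening: 0.0147
gripper_force: 50.0
```

Run:
```python
from tube import *
p,Q,s=pose(); print(s['t'],p,s['force'],'pos err tool',RT.inv().apply(p-tcp(.12))*1e3,'rot err deg',np.degrees((Q.inv()*RT).as_rotvec()))
T,m,W,im,d=held(); q=T[m]
for a in (.055,.075,.095,.115): 
    k=q[(q[:,0]>=a)&(q[:,0]<a+.01)]
    print(a,len(k),(k[:,1].min()+k[:,1].max())/2*1e3,np.percentile(k[:,2],10)*1e3)
c=q[q[:,2]<-.027]; print('collar x',c[:,0].max())
a,_,_=grab('scene'); b,_,_=grab('side')
save('i1',np.hstack([cv2.resize(a[120:230,270:380],(400,400)),cv2.resize(b[100:210,190:300],(400,400))]))
```

```text
9.1 [0.51172219 0.07753166 0.19002997] [-0.67597171 -0.02689046 -5.25395448] pos err tool [-4.31106251  0.18422215 -1.51964755] rot err deg [ 0.19487441  0.05154448 -0.29974135]
0.055 433 -0.9058642677164442 -17.798851039667007
0.075 516 -0.9254812683277881 -17.882119061614446
0.095 547 -0.9556749393020598 -17.889305752232573
0.115 625 -0.9249667304970198 -17.80750526279571
collar x 0.04679455603733048
```

View pics/i1.png

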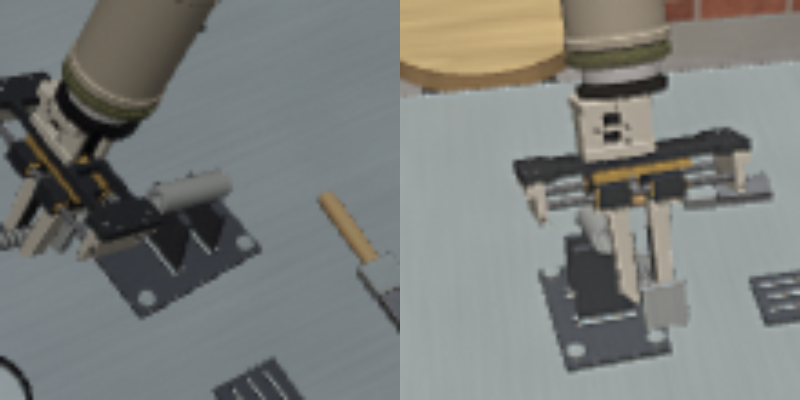

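The fixed views, scene (180,190) and side (600,230), show the gripper in front of the tube, but the tip itself is hidden. The wrist numbers show a 1.5 mm error along tool z, which I'll correct while advancing slowly and watching the force.

>>> play_rows:
  slide:
    - [0.02,0,0.006]
    - [0.025,0,0]
    - [0.025,0,0]
    - [0.025,0,0]
    - [0.025,0,0]
    - [0.025,0,0]
    - [0.025,0,0]
    - [0.025,0,0]
  twist:
    - [0.003,0,-0.005]
    - [0,0,0]
    - [0,0,0]
    - [0,0,0]
    - [0,0,0]
    - [0,0,0]
    - [0,0,0]
    - [0,0,0]

```text
t: 10.05
tool_pos: [0.5073, 0.1218, 0.1685]
orientation: [1.879, 2.078, -0.401]
force: [0.7, -0.7, -4.8]
opening: 0.0146
gripper_force: 50.0
```

```bash
cat > chk.py <<'E'
from tube import *
p,Q,s=pose(); e=RT.inv().apply(p-tcp(0))*1e3
print(s['t'],'tool-frame rel. to seated mm',e.round(2),'rot deg',np.degrees((Q.inv()*RT).as_rotvec()).round(2),'F tool',RT.inv().apply(s['force']).round(1),'tq',np.round(s['wrist_torque'],2))
T,m,W,im,d=held(); q=T[m]
for a in (.052,.065,.08):
    k=q[(q[:,0]>=a)&(q[:,0]<a+.008)&(abs(q[:,1])<.012)]
    if len(k):print(a,len(k),(k[:,1].min()+k[:,1].max())/2*1e3,np.ptp(k[:,1])*1e3,np.percentile(k[:,2],10)*1e3)
c=q[(q[:,2]<-.028)&(q[:,0]<.055)]; print('collar x',c[:,0].max())
E
python3 chk.py
```

```text
10.05 tool-frame rel. to seated mm [-7.492e+01  2.200e-01  2.000e-02] rot deg [0.02 0.05 0.01] F tool [1.3 0.6 4.7] tq [0.47 0.05 0.03]
0.052 343 -0.9191749962720523 11.21089013916465 -17.85740687816906
0.065 367 -0.9142489944107234 12.01369568352365 -17.86696560682842
0.08 404 -0.9664661335427303 11.73274419582595 -17.692785639973668
collar x 0.0466856883580598
```

>>> play_rows:
  slide:
    - [0.03,0,0]
    - [0.03,0,0]
    - [0.03,0,0]
    - [0.03,0,0]
    - [0.03,0,0]
    - [0.03,0,0]
    - [0.03,0,0]
    - [0.03,0,0]
  twist:
    - [0,0,0]
    - [0,0,0]
    - [0,0,0]
    - [0,0,0]
    - [0,0,0]
    - [0,0,0]
    - [0,0,0]
    - [0,0,0]

```text
t: 10.9
tool_pos: [0.5018, 0.1763, 0.1439]
orientation: [1.879, 2.078, -0.401]
force: [-0.1, 0.4, -4.4]
opening: 0.0148
gripper_force: 50.0
```

```bash
python3 chk.py
```

```text
10.9 tool-frame rel. to seated mm [-14.85   0.2    0.12] rot deg [0.02 0.06 0.01] F tool [ 2.2 -0.1  3.9] tq [0.43 0.11 0.02]
0.052 341 -0.895802253845509 11.232989083844311 -17.910643095485703
0.065 859 -0.03397620187877391 23.875467459707153 -27.39775740453511
0.08 943 -0.0004116226909938944 23.997777447811043 -27.37011717744365
collar x 0.04666710226101216
```

>>> play_rows:
  slide:
    - [0.012,0,0]
    - [0.012,0,0]
    - [0.01,0,0]
    - [0.006,0,0]
    - [0.004,0,0]
    - [0.003,0,0]
    - [0.003,0,0]
    - [0.003,0,0]
  twist:
    - [0,0,0]
    - [0,0,0]
    - [0,0,0]
    - [0,0,0]
    - [0,0,0]
    - [0,0,0]
    - [0,0,0]
    - [0,0,0]

```text
t: 11.75
tool_pos: [0.5007, 0.1878, 0.1388]
orientation: [1.879, 2.078, -0.401]
force: [-0.9, 0.2, -5.5]
opening: 0.0145
gripper_force: 50.0
```

>>> play_rows:
  slide:
    - [0.002,0,0]
    - [0.002,0,0]
    - [0.002,0,0]
    - [0.002,0,0]
    - [0,0,0]
    - [0,0,0]
    - [0,0,0]
    - [0,0,0]
  twist:
    - [0,0,0]
    - [0,0,0]
    - [0,0,0]
    - [0,0,0]
    - [0,0,0]
    - [0,0,0]
    - [0,0,0]
    - [0,0,0]

```text
t: 12.55
tool_pos: [0.5005, 0.1895, 0.138]
orientation: [1.879, 2.078, -0.401]
force: [-0.4, 0.3, -4.9]
opening: 0.0147
gripper_force: 50.0
```

```bash
python3 chk.py
```

```text
12.55 tool-frame rel. to seated mm [-0.29  0.21  0.11] rot deg [0.02 0.06 0.  ] F tool [ 2.3 -0.4  4.4] tq [0.49 0.11 0.  ]
0.052 769 0.14250523114586136 23.705411854021655 -27.32412827800397
0.065 858 -0.06572934216321058 23.707582831509832 -27.264977253372823
0.08 939 -0.003127374765989413 23.98668251601164 -27.396522572502978
collar x 0.05488021907132075
```

>>> play_rows:
  slide:
    - [0.002,0,0]
    - [0.002,0,0]
    - [0.002,0,0]
    - [0.002,0,0]
    - [0,0,0]
    - [0,0,0]
    - [0,0,0]
    - [0,0,0]
  twist:
    - [0,0,0]
    - [0,0,0]
    - [0,0,0]
    - [0,0,0]
    - [0,0,0]
    - [0,0,0]
    - [0,0,0]
    - [0,0,0]

```text
t: 13.4
tool_pos: [0.5003, 0.1908, 0.1373]
orientation: [1.879, 2.077, -0.402]
force: [0.2, -5.1, -2.8]
opening: 0.0148
gripper_force: 50.0
```

The axial force has reversed, so the collar has touched the mouth. I'll press slightly more to be sure.

>>> play_rows:
  slide:
    - [0.002,0,0]
    - [0.002,0,0]
    - [0,0,0]
    - [0,0,0]
    - [0,0,0]
    - [0,0,0]
    - [0,0,0]
    - [0,0,0]
  twist:
    - [0,0,0]
    - [0,0,0]
    - [0,0,0]
    - [0,0,0]
    - [0,0,0]
    - [0,0,0]
    - [0,0,0]
    - [0,0,0]

```text
t: 14.2
tool_pos: [0.5003, 0.1909, 0.1372]
orientation: [1.879, 2.076, -0.404]
force: [0.1, -8.8, -1.3]
opening: 0.0145
gripper_force: 50.0
```

```bash
python3 chk.py
```

```text
14.2 tool-frame rel. to seated mm [1.23 0.18 0.23] rot deg [-0.02  0.19 -0.04] F tool [-7.5 -0.8  4.7] tq [-1.27  0.14 -0.04]
0.052 777 -0.002453355141007231 23.990338017882674 -27.624645944242722
0.065 866 -0.01680813719348237 23.86708043842663 -27.697483289456688
0.08 945 -0.022535056887830994 23.950104847848188 -27.71131751524539
collar x 0.05488641717755975
```

The collar is seated: motion stopped at about 10 N of push. Now I'll draw it straight back out.

>>> play_rows:
  slide:
    - [-0.02,0,0]
    - [-0.04,0,0]
    - [-0.05,0,0]
    - [-0.05,0,0]
    - [-0.05,0,0]
    - [-0.05,0,0]
    - [-0.05,0,0]
    - [-0.05,0,0]
  twist:
    - [0,0,0]
    - [0,0,0]
    - [0,0,0]
    - [0,0,0]
    - [0,0,0]
    - [0,0,0]
    - [0,0,0]
    - [0,0,0]

```text
t: 15.05
tool_pos: [0.5085, 0.1095, 0.174]
orientation: [1.88, 2.078, -0.401]
force: [0.3, -0.4, -5.2]
opening: 0.0149
gripper_force: 50.0
```

>>> play_rows:
  slide:
    - [-0.05,0,0]
    - [-0.05,0,0]
    - [-0.05,0,0]
    - [-0.05,0,0]
    - [-0.05,0,0]
    - [-0.03,0,0]
    - [0,0,0]
    - [0,0,0]
  twist:
    - [0,0,0]
    - [0,0,0]
    - [0,0,0]
    - [0,0,0]
    - [0,0,0]
    - [0,0,0]
    - [0,0,0]
    - [0,0,0]

```text
t: 15.85
tool_pos: [0.5148, 0.047, 0.202]
orientation: [1.88, 2.078, -0.401]
force: [-0.3, 0.2, -4.2]
opening: 0.0144
gripper_force: 50.0
```

```bash
python3 chk.py
python3 - <<'E'
from h import *
p,Q,s=pose(); C=np.array([.1366,-.0008,-.0121]); L=np.array([.673,-.048,.23])
# final: heading along 1.57 vs lens ; intermediate raise & back off
for h in(1.57,):
    G=Rax([np.cos(h),np.sin(h),0]); t=L-G.apply(C)
    a=np.array([.50,-.10,.24]); 
    print(t); plan(p,Q,[(a,G,8),(t+[-.06,-.10,0],G,8),(t+[0,-.10,0],G,8),(t,G,8)])
E
```

```text
15.85 tool-frame rel. to seated mm [-1.5719e+02  1.7000e-01  7.0000e-02] rot deg [ 0.01  0.03 -0.02] F tool [ 1.9 -0.3  3.8] tq [ 0.44  0.13 -0.01]
0.052 342 -0.9229781843474315 11.182904405761887 -17.932871606661013
0.065 368 -0.8953475870749593 12.048717110553794 -17.9639164882063
0.08 404 -0.9516530669766844 11.749610103424127 -17.947825794078756
collar x 0.046809220143047996
[ 0.67369122 -0.18460059  0.2179    ]
-> [ 0.5  -0.1   0.24] mm/row 19.1 deg/row 3.1 twist [0.0025, 0.0502, 0.0119]
 slide [[-0.074, -0.0147, 0.0122], [-0.0747, -0.0137, 0.0083], [-0.0752, -0.0128, 0.0044], [-0.0755, -0.0118, 0.0005], [-0.0755, -0.0109, -0.0034], [-0.0754, -0.01, -0.0074], [-0.075, -0.0091, -0.0113], [-0.0744, -0.0082, -0.0152]]
-> [ 0.614 -0.285  0.218] mm/row 27.2 deg/row 0.0 twist [0.0, 0.0, 0.0]
 slide [-0.0923, 0.0569, 0.011]
-> [ 0.674 -0.285  0.218] mm/row 7.5 deg/row 0.0 twist [0.0, 0.0, 0.0]
 slide [0.0, 0.03, 0.0]
-> [ 0.674 -0.185  0.218] mm/row 12.5 deg/row 0.0 twist [0.0, 0.0, 0.0]
 slide [0.05, -0.0, 0.0]
```

The gauge hasn't slipped in the grip. I'm replanning with more clearance from the lens.

Run:
```python
from h import *
p,Q,s=pose(); C=np.array([.1368,-.0009,-.0121]); L=np.array([.6735,-.048,.228])
G=Rax([0,1,0]); t=L-G.apply(C); print(t)
plan(p,Q,[([.46,-.1,.23],G,8),([.61,-.285,t[2]],G,8)])
```

```text
[ 0.6744 -0.1848  0.2159]
-> [ 0.46 -0.1   0.23] mm/row 19.9 deg/row 3.1 twist [0.0025, 0.0502, 0.0118]
 slide [[-0.0701, -0.0346, 0.0159], [-0.0713, -0.0337, 0.0123], [-0.0722, -0.0328, 0.0086], [-0.073, -0.0318, 0.0049], [-0.0735, -0.0309, 0.0011], [-0.0739, -0.03, -0.0027], [-0.074, -0.0291, -0.0065], [-0.0739, -0.0282, -0.0103]]
-> [ 0.61  -0.285  0.216] mm/row 29.8 deg/row 0.0 twist [0.0, 0.0, 0.0]
 slide [-0.0925, 0.075, 0.0071]
```

>>> play_rows:
  slide:
    - [-0.07,-0.035,0.016]
    - [-0.071,-0.034,0.012]
    - [-0.072,-0.033,0.009]
    - [-0.073,-0.032,0.005]
    - [-0.074,-0.031,0.001]
    - [-0.074,-0.03,-0.003]
    - [-0.074,-0.029,-0.007]
    - [-0.074,-0.028,-0.01]
  twist:
    - [0.0025,0.05,0.012]
    - [0.0025,0.05,0.012]
    - [0.0025,0.05,0.012]
    - [0.0025,0.05,0.012]
    - [0.0025,0.05,0.012]
    - [0.0025,0.05,0.012]
    - [0.0025,0.05,0.012]
    - [0.0025,0.05,0.012]

```text
t: 16.7
tool_pos: [0.4594, -0.1005, 0.2306]
orientation: [2.222, 2.22, 0.001]
force: [0.9, 0.5, -5.0]
opening: 0.0147
gripper_force: 50.0
```

>>> play_rows:
  slide:
    - [-0.08,0.06,0.007]
    - [-0.1,0.08,0.007]
    - [-0.1,0.08,0.007]
    - [-0.1,0.08,0.007]
    - [-0.1,0.08,0.007]
    - [-0.1,0.08,0.007]
    - [-0.09,0.08,0.007]
    - [-0.07,0.06,0.007]
  twist:
    - [0,0,0]
    - [0,0,0]
    - [0,0,0]
    - [0,0,0]
    - [0,0,0]
    - [0,0,0]
    - [0,0,0]
    - [0,0,0]

```text
t: 17.5
tool_pos: [0.6103, -0.2863, 0.2156]
orientation: [2.222, 2.22, -0.003]
force: [0.0, 0.8, -5.1]
opening: 0.0153
gripper_force: 50.0
```

Run:
```python
from h import *
p,Q,s=pose(); C=np.array([.1368,-.0009,-.0121]); L=np.array([.6735,-.048,.228])
G=Rax([0,1,0]); t=L-G.apply(C); print(s['t'],p,Q.as_matrix().round(4).tolist())
plan(p,Q,[([t[0],-.275,t[2]],G,8),(t-[0,.03,0],G,8)])
```

```text
17.5 [ 0.61028232 -0.28633846  0.2155763 ] [[0.0013, 1.0, -0.0008], [1.0, -0.0013, -0.0016], [-0.0016, -0.0008, -1.0]]
-> [ 0.674 -0.275  0.216] mm/row 8.1 deg/row 0.02 twist [-0.0001, 0.0002, -0.0002]
 slide [0.0057, 0.0321, -0.0002]
-> [ 0.674 -0.215  0.216] mm/row 7.5 deg/row 0.0 twist [0.0, 0.0, 0.0]
 slide [0.0301, 0.0, 0.0]
```

>>> play_rows:
  slide:
    - [0.006,0.032,0]
    - [0.006,0.032,0]
    - [0.006,0.032,0]
    - [0.006,0.032,0]
    - [0.006,0.032,0]
    - [0.006,0.032,0]
    - [0.006,0.032,0]
    - [0.006,0.032,0]
  twist:
    - [0,0,0]
    - [0,0,0]
    - [0,0,0]
    - [0,0,0]
    - [0,0,0]
    - [0,0,0]
    - [0,0,0]
    - [0,0,0]

```text
t: 18.3
tool_pos: [0.6742, -0.2733, 0.217]
orientation: [2.222, 2.219, -0.001]
force: [0.1, 0.4, -4.7]
opening: 0.0146
gripper_force: 50.0
```

>>> play_rows:
  slide:
    - [0.03,0,0]
    - [0.03,0,0]
    - [0.03,0,0]
    - [0.03,0,0]
    - [0.03,0,0]
    - [0.03,0,0]
    - [0.03,0,0]
    - [0.03,0,0]
  twist:
    - [0,0,0]
    - [0,0,0]
    - [0,0,0]
    - [0,0,0]
    - [0,0,0]
    - [0,0,0]
    - [0,0,0]
    - [0,0,0]

```text
t: 19.1
tool_pos: [0.6736, -0.2129, 0.2169]
orientation: [2.222, 2.219, -0.001]
force: [0.4, -0.2, -5.2]
opening: 0.0144
gripper_force: 50.0
```

>>> play_rows:
  slide:
    - [0.03,0,0]
    - [0.03,0,0]
    - [0.03,0,0]
    - [0.02,0,0]
    - [0.01,0,0]
    - [0,0,0]
    - [0,0,0]
    - [0,0,0]
  twist:
    - [0,0,0]
    - [0,0,0]
    - [0,0,0]
    - [0,0,0]
    - [0,0,0]
    - [0,0,0]
    - [0,0,0]
    - [0,0,0]

```text
t: 19.9
tool_pos: [0.6736, -0.1839, 0.2167]
orientation: [2.222, 2.218, -0.001]
force: [0.4, -0.6, -5.3]
opening: 0.0151
gripper_force: 50.0
```

Run:
```python
from h import *
p,Q,s=pose(); C=np.array([.1368,-.0009,-.0121]); print(s['t'],p,'tip',p+Q.apply(C),'axis',Q.apply([1,0,0]).round(4),s['force'])
a,d,K=grab('scene'); b,d2,K2=grab('side'); 
for n,dd,k in(('scene',d,K),('side',d2,K2)):
    q=cloud(dd,k).reshape(-1,3)
    L=q[(q[:,2]>.262)&(q[:,2]<.3)&(abs(q[:,0]-.673)<.052)&(abs(q[:,1]+.048)<.052)]
    r=q[(q[:,2]>.215)&(q[:,2]<.245)&(abs(q[:,0]-.673)<.03)&(abs(q[:,1]+.07)<.05)]
    print(n,len(L),(L.min(0)+L.max(0))/2,np.ptp(L,axis=0),'rod',len(r),r.min(0) if len(r) else '',r.max(0) if len(r) else '')
save('f',np.hstack([cv2.resize(a[170:290,190:310],(400,400),interpolation=cv2.INTER_CUBIC),cv2.resize(b[150:290,250:390],(400,400),interpolation=cv2.INTER_CUBIC)]))
```

```text
19.9 [ 0.67364942 -0.18391317  0.21670854] tip [ 0.67299924 -0.04709057  0.22856654] axis [ 0.0019  1.     -0.0018] [ 0.4311599  -0.59837084 -5.31725818]
scene 740 [ 0.67637878 -0.04702194  0.27873885] [0.09636104 0.0881028  0.01700759] rod 51 [ 0.66874768 -0.11959412  0.22525429] [ 0.68028852 -0.08217401  0.23706945]
side 381 [ 0.66250467 -0.04597239  0.27465264] [0.06942411 0.08937351 0.01537971] rod 0
```

View pics/f.png

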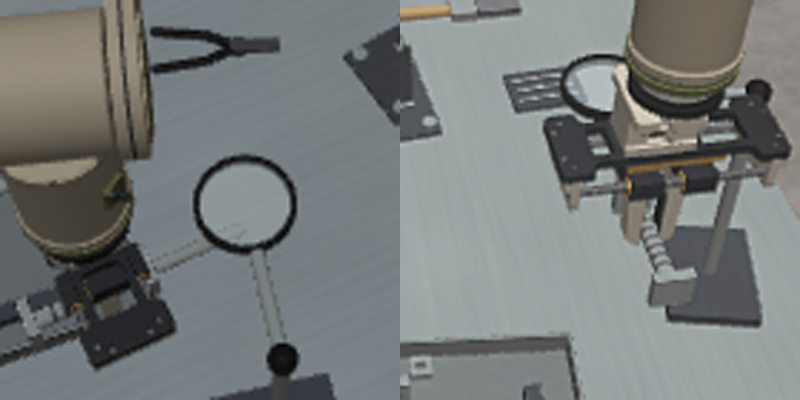

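The scene crop shows the rod tip at (240,233), seen through the lens ring centred at (245,203). That offset fits a tip 4 cm below the glass seen at an angle. The computed tip is (0.673, −0.047, 0.229) and the lens (0.674, −0.048, 0.270). The rod is level to 0.1° and the only force is the gauge's weight, so I'm handing in.

```bash
python3 -c "
from plant import robot
print(robot.close_job())"
```

```text
the job is handed in; nothing more can be done
None
```

The job is handed in at about 20 s: the gauge went into the tube until its collar stopped at the mouth (about 10 N of push) and was drawn out again. It is now held level and still, with its tip about 1 mm from the lens centre by my measurements and 4 cm below the glass. No verdict came back.

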